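# Sort the delivered flow cell kit into its trays

### The job

Sort the delivered kit into its grey trays: stand the two reagent bottles upright in the bottle caddy, one in each bay, and lay the slide mailer flat in the narrow slide tray. In the cold tray set the white cold block squarely on the middle of the rubber pad, its long side along the pad's, and then the flow cell case flat and centred on top of the block, lying the same way round. Leave the memory stick that lies among the things where it is.

Things in the scene. Friction and masses are not known exactly. Their poses are not given: they have to be found in the camera images.
- cold_block_mid (a point): White metal cold block, 45 x 65 x 25 mm, loose, lying flat on the bench. Point: its centre, half-way up (12.5 mm above its underside). Like the other things to be sorted it may start left or right of the fixed black reader box (158 mm high, x 0.22 to 0.65, y -0.23 to 0.09), which must be passed over; a tall screen stands behind the right-hand places (from about x 0.57), tall machines left of the trays (from about y 0.47). x is its short side (45), y its long side (65), z up.
- flow_case_mid (a point): Flow cell case: flat white box with a label on top, 55 x 85 x 18 mm, loose, lying flat on the bench. Point: its centre, half-way up (9 mm above its underside). x short side (55), y long side (85), z up.
- mailer_mid (a point): Slide mailer: narrow box with rounded edges, 30 x 85 x 34 mm high, loose, lying on the bench. Point: its centre, half-way up (17 mm). x short side (30), y long side (85), z up.
- big_bottle_mid (a point): The larger reagent bottle, round body 44 mm in diameter up to about 62 mm, shoulder, then a cap 25.6 mm in diameter from 66 to 90 mm above its foot; 90 mm high, standing loose on the bench. Point: on its axis, half-way up (45 mm). z is its axis, up.
- small_bottle_mid (a point): The smaller reagent bottle, round body 36 mm in diameter, shoulder, then a cap 21 mm in diameter from 51 to 75 mm above its foot; 75 mm high, standing loose on the bench. Point: on its axis, half-way up (37.5 mm). z is its axis, up.
- pad_mid (a point): The black rubber pad, 71 x 51 mm, in the middle of the cold tray: a shallow grey tray 110 x 96 mm outside, fixed to the bench, its 3 mm thick rim only 10 mm high, so that it stands 4 mm above the pad. Point: centre of the pad's top face, 6 mm above the bench. x runs along the pad's long side (71), y along its short side (51), z up.
- bay_a (a point): First of the two bays of the bottle caddy: a grey open box 136 x 70 mm outside and 28 mm high, fixed to the bench, walls 4 mm thick, with a cross wall 4 mm thick and 26 mm high that parts it into two equal bays, each 62 x 62 mm inside. Small tabs stand 5 mm out of its two ends. Point: centre of this bay's floor, 4 mm above the bench. x runs along the caddy's length towards the other bay, y across it, z up.
- bay_b (a point): Second bay of the bottle caddy, 66 mm from the first along the caddy's x. Point: centre of its floor, 4 mm above the bench. Axes as for the first bay.
- slide_tray_mid (a point): Slide tray: narrow grey open tray, 108 x 52 mm outside, 102 x 46 mm inside, walls 3 mm thick, rim 14 mm above the bench, with one small tab 5 mm long at the -x end; fixed to the bench. Point: centre of its floor, 3 mm above the bench. x runs along its length, y across it, z up.
- memory_stick_mid (a point): Black memory stick, 18 x 56 x 8 mm, lying loose among the things; no part of the job. Point: its centre, half-way up (4 mm).
Things that resemble listed ones, but are neither listed nor needed, are in the scene too. Leave any purple look-alike of the part that bears small_bottle_mid alone.

How it is judged:
By the outcome, as a careful person would: the job done as asked, in the order asked, and still so for the second after the job is handed in, with the robot touching nothing.
It also fails if it takes over 128 s, if anything falls off the work surface, if the arm or the gripper's body presses on something with over 40 N, if the wrist force passes 120 N, or if a joint passes its speed limit or range.

### The arm

A 7-joint arm with a two-finger parallel gripper is mounted at the origin on a cart in front of the work surface, level with it; the furniture and walls round the work are solid. World frame = base frame: x ahead of the robot, y to its left, z up, the work surface at z = 0. Lengths are in m, angles in rad, forces in N, time in s.
With the tool pointing down it reaches from about 0.4 to 0.85 m from the base axis. Payload 4.5 kg.
Tool frame: the origin (TCP) lies at the very end of the fingers, on their centre line; the grasp point (between the pads) lies 19 mm behind it; z points along the fingers, y is the line along which they close (so a half turn about z gives the same grasp; the last joint's range is limited). The gripper opens to 88 mm and grips with 3 to 60 N. Pads are 18 mm wide; open, the fingers measure 123 mm over their backs; the gripper's body (75 mm by 187 mm) begins 45 mm behind the grasp point.
Start: joints at [1.269, 0.689, -0.195, 1.565, 0.157, 0.902, -0.215], TCP at [0.206, -0.59, 0.239] pointing down, gripper open.
Joint ranges: [-3.01, 3.01], [-0.46, 2.08], [-1.47, 1.51], [0.13, 2.56], [-1, 4.14], [0.04, 2.09], [-2.66, 2.66]. Speed limits (rad/s): [2.57, 2.57, 3.14, 3.14, 3.14, 3.14, 3.14].

### API

Orientations are given as a unit quaternion [x, y, z, w].
In Python, from plant import r, eyes, nets gives the robot as it stands.
- The arm moves only by the shell command python3 -m pendant 'ROWS' [FORCE]. ROWS is JSON, a list of rows, each an object of numbers: "claw": the opening, from 0 (shut) to 1 (fully open); "dx", "dy", "dz": the shift along the world's x, y, z in mm; "twist": the turn about the world's z in rad. In form: [{"claw": .., "dx": .., "dy": .., "dz": .., "twist": ..}, ...]. A call has 1 to 8 rows; each row is the pose to reach, as a shift and turn from the pose commanded when the call began; what a row does not reach only later rows make up. A row lasts 1/10 s, in which the tool goes at most 50 mm and 8.59 degrees, less where a joint would pass 70% of its speed; a pose out of reach is approached as far as the arm can. A call with a gripper value outside its range is refused whole. The fingers move at their own pace and stop on an object; FORCE is the grip in N (left out, the last holds). Time passes only in rows, so rows that repeat a pose let the fingers close. It gives the time, the measured TCP pose, the force, the opening and the grip force at its end, in the units of the state.
- r.get_state(): the state, without advancing time (a new reading comes with each control period).
- eyes.snapshot(name): name is "side" or "top" or "wrist"; returns (picture, depth): 420x560x3 uint8, blue, green, red; 420x560 float32, m along the optical axis (not along the pixel's ray), 0 where there is no reading.
- eyes.camera_info(name): a dict with "K" (3x3 intrinsics, pixels), "world_to_cam" (4x4, takes a point from world to camera coordinates); the wrist camera has in their place "T_tool_cam" (4x4, takes a point from camera to tool coordinates, whose origin is the TCP and whose axes are the flange's). Camera axes: x right, y down, z forward; pixel columns grow to the right and rows downward; lengths in m; the calibration is good to about 2 mm. A picture is of the moment at which its call begins: read the wrist's pose just before it. camera_info takes no time and is no camera call.
- r.finish_job(): hands the job in; it is judged then, once.
Trained networks look in the newest picture that a camera, given by its name, has taken for a name from the list of things; names that differ only in an ending like _2 or _b are one class to them, and where a whole thing is asked for, a point or a joint stands for the part that bears it (a point fixed in the world has none). Each returns a list of dicts, best first, with "confidence" (0 to 1); they miss things now and then, are a little off and sometimes report something else, mostly with a low value. They report only what shows in the picture. A call takes as long as a camera call. They do not tell look-alikes from the thing itself.
- nets.spot_in(camera, query): "box" ([left, top, width, height] as shares, 0 to 1, of the picture: columns of its width, rows of its height, round what is visible of it).
- nets.place_of(camera, query): "position" ([column, row] as shares, 0 to 1, of the picture: columns of its width, rows of its height: a listed point, or the origin of a listed thing).
The state is a dict: "clock": time; "q": joint angles; "qd": joint speeds; "joint_torque": joint torques, N m; "tool_pos": TCP position; "eef_rot": TCP orientation; "contact_force": force on the tool from outside, world axes, zero at the start; "moment": the same for the moment, N m; "opening": opening from 0.0 (shut) to 1.0 (fully open); "finger_force": force on a finger pad.
Only numpy, scipy, OpenCV 4.12 (cv2) and the standard library are available. Lean on these libraries where they do the work, as an engineer would, in place of code of your own. Each camera call takes 0.05 s, during which the arm holds its last target. There are 200 camera calls.

## Working session

There is one attempt and no reset: what is moved stays moved. The work goes in short steps, Python scripts to look and compute and a shell command to move; the robot and the scene stay as the last step left them, time stands still between calls to the robot, and variables do not carry over. Pictures are saved under pics/ and viewed, at most 14 in all, crops included, and the job is handed in when it is done.

```bash
ls; mkdir -p pics; python3 - <<'E'
from plant import r,eyes,nets
import cv2,numpy as np
s=r.get_state();print(s['clock'],s['tool_pos'],s['eef_rot'],s['opening'])
for c in ('side','top'):
    p,d=eyes.snapshot(c);cv2.imwrite(f'pics/{c}0.png',p);np.save(f'pics/{c}0.npy',d)
    i=eyes.camera_info(c);print(c,np.round(i['K'],1).tolist(),np.round(i['world_to_cam'],3).tolist())
print(eyes.camera_info('wrist'))
E
```

```text
pics
0.0 [ 0.20572213 -0.58951445  0.23791026] [ 9.85927528e-01  1.67170815e-01 -2.08731657e-04 -8.85300715e-04] 1.0012097310670371
side [[466.9, 0.0, 286.2], [0.0, 466.9, 211.9], [0.0, 0.0, 1.0]] [[-1.0, -0.003, -0.006, 0.473], [0.001, 0.855, -0.519, 0.032], [0.007, -0.519, -0.855, 1.138], [0.0, 0.0, 0.0, 1.0]]
top [[447.6, 0.0, 283.8], [0.0, 447.6, 210.2], [0.0, 0.0, 1.0]] [[-0.057, -0.998, 0.005, 0.018], [-0.977, 0.055, -0.207, 0.481], [0.206, -0.017, -0.978, 1.359], [0.0, 0.0, 0.0, 1.0]]
{'K': array([[299.6409829 ,   0.        , 276.96467708],
       [  0.        , 299.6409829 , 213.45413978],
       [  0.        ,   0.        ,   1.        ]]), 'T_tool_cam': array([[ 6.29439201e-04, -9.59636224e-01, -2.81243526e-01,
         7.22001124e-02],
       [ 9.99999575e-01,  7.93409765e-04, -4.69151486e-04,
        -1.66203541e-04],
       [ 6.73356121e-04, -2.81243111e-01,  9.59636316e-01,
        -1.46467338e-01],
       [ 0.00000000e+00,  0.00000000e+00,  0.00000000e+00,
         1.00000000e+00]])}
```

View pics/top0.png

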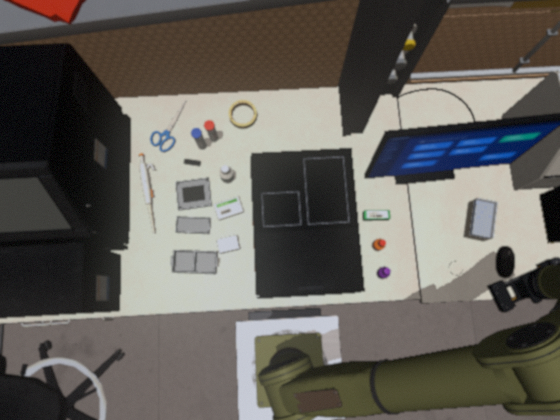

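View pics/side0.png

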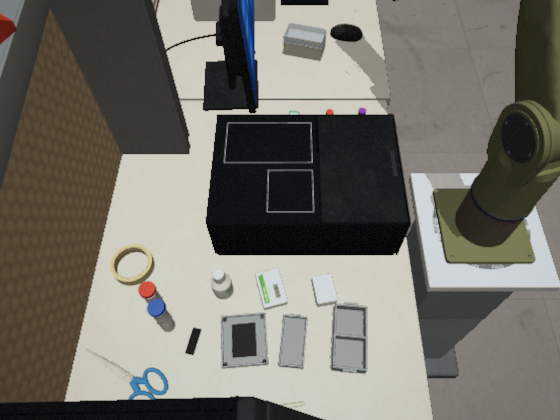

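```bash
cat > h.py <<'E'
from plant import r,eyes,nets
import cv2,numpy as np
from scipy.spatial.transform import Rotation as R
def cam(c):
    i=eyes.camera_info(c);K=np.array(i['K'])
    if c=='wrist':
        s=r.get_state();T=np.eye(4);T[:3,:3]=R.from_quat(s['eef_rot']).as_matrix();T[:3,3]=s['tool_pos']
        return K,T@np.array(i['T_tool_cam'])
    return K,np.linalg.inv(np.array(i['world_to_cam']))
def ray(K,T,u,v,z):
    "pixel -> world point on plane z"
    d=T[:3,:3]@np.linalg.solve(K,[u,v,1.]);return T[:3,3]+d*(z-T[2,3])/d[2]
def cloud(K,T,d):
    v,u=np.mgrid[:420,:560];P=np.stack([(u-K[0,2])/K[0,0]*d,(v-K[1,2])/K[1,1]*d,d],-1)
    return P@T[:3,:3].T+T[:3,3]
Z=dict(cold_block_mid=.0125,flow_case_mid=.009,mailer_mid=.017,big_bottle_mid=.045,small_bottle_mid=.0375,pad_mid=.006,bay_a=.004,bay_b=.004,slide_tray_mid=.003,memory_stick_mid=.004)
def look(c,names):
    K,T=cam(c);p,d=eyes.snapshot(c)
    for n in names:
        for o in nets.place_of(c,n)[:4]:
            u,v=o['position'][0]*560,o['position'][1]*420
            print(c,n,round(o['confidence'],2),(int(u),int(v)),ray(K,T,u,v,Z[n])[:2].round(4))
    return p,d,K,T
E
python3 - <<'E'
from h import *
look('top',Z)
look('side',[n for n in Z])
print(r.get_state()['clock'])
E
```

```text
top cold_block_mid 0.62 (227, 241) [0.3966 0.175 ]
top flow_case_mid 0.58 (229, 210) [0.499  0.1647]
top mailer_mid 0.56 (378, 213) [ 0.4593 -0.3133]
top big_bottle_mid 0.58 (223, 171) [0.6221 0.1765]
top small_bottle_mid 0.56 (376, 243) [ 0.3603 -0.2945]
top small_bottle_mid 0.53 (383, 273) [ 0.2681 -0.305 ]
top small_bottle_mid 0.46 (183, 261) [0.3402 0.3091]
top pad_mid 0.72 (192, 190) [0.5727 0.2841]
top bay_a 0.95 (204, 261) [0.3402 0.2522]
top bay_a 0.92 (184, 262) [0.3412 0.3143]
top bay_b 0.95 (204, 261) [0.3402 0.2522]
top bay_b 0.92 (184, 262) [0.3412 0.3143]
top slide_tray_mid 0.63 (192, 222) [0.4671 0.2883]
top memory_stick_mid 0.48 (194, 161) [0.6739 0.2779]
side cold_block_mid 0.9 (323, 287) [0.3892 0.1668]
side flow_case_mid 0.74 (270, 287) [0.5078 0.1652]
side mailer_mid 0.75 (326, 119) [ 0.3621 -0.3282]
side mailer_mid 0.54 (293, 123) [ 0.4545 -0.313 ]
side big_bottle_mid 0.75 (220, 281) [0.617  0.1659]
side small_bottle_mid 0.58 (361, 123) [ 0.2697 -0.2958]
side small_bottle_mid 0.54 (330, 121) [ 0.3551 -0.3008]
side pad_mid 0.74 (245, 341) [0.5585 0.2856]
side bay_a 0.95 (345, 352) [0.3488 0.3093]
side bay_a 0.75 (351, 323) [0.3314 0.2478]
side bay_a 0.44 (293, 125) [ 0.4539 -0.3175]
side bay_b 0.95 (345, 352) [0.3488 0.3093]
side bay_b 0.75 (351, 323) [0.3314 0.2478]
side bay_b 0.44 (293, 125) [ 0.4539 -0.3175]
side slide_tray_mid 0.67 (291, 341) [0.4608 0.2849]
side slide_tray_mid 0.3 (223, 280) [0.6164 0.1475]
side memory_stick_mid 0.47 (192, 342) [0.6702 0.2887]
1.2
```

Top view: small-bottle candidates are the red cap at (379,243) and the purple one at (384,272). Big-bottle candidates are the white cap at (227,172) and the red and blue ones at (210,127) and (197,134). The mailer is at (377,214), and the grey box at (482,218) could be mistaken for a tray. The block is at (228,244), the case at (229,208), and the trays are at (193,193), (193,225) and (195,261). The red cap fits the small bottle, since purple is excluded, and the white cap fits the big one. One close crop to check.

```bash
python3 - <<'E'
from h import *
a=cv2.imread('pics/top0.png');b=cv2.imread('pics/side0.png')
rs=lambda im,w,h:cv2.resize(im,(w,h),interpolation=cv2.INTER_CUBIC)
cv2.imwrite('pics/m1.png',np.vstack([np.hstack([rs(a[195:295,350:450],300,300),rs(b[255:330,100:225],500,300)]),np.hstack([rs(a[145:285,165:265],300,300),rs(b[230:380,200:400],500,300)])]))
for c in('top','side'):
    K,T=cam(c);d=np.load(f'pics/{c}0.npy');P=cloud(K,T,d)
    for n,(u,v) in (dict(red=(379,243),purp=(384,272),big=(227,170),redb=(210,127),mail=(377,214),block=(228,244),case=(229,208)) if c=='top' else dict(big=(218,274),redb=(148,290),case=(270,288),block=(323,288),pad=(245,341))).items(): print(c,n,P[v,u].round(3))
E
```

```text
top red [ 0.358 -0.292  0.076]
top purp [ 0.27  -0.298  0.08 ]
top big [0.611 0.161 0.091]
top redb [0.748 0.208 0.11 ]
top mail [ 0.457 -0.306  0.029]
top block [0.388 0.172 0.025]
top case [0.508 0.167 0.01 ]
side big [0.616 0.167 0.086]
side redb [0.75  0.213 0.111]
side case [0.509 0.17  0.016]
side block [0.392 0.174 0.026]
side pad [0.56  0.285 0.004]
```

View pics/m1.png

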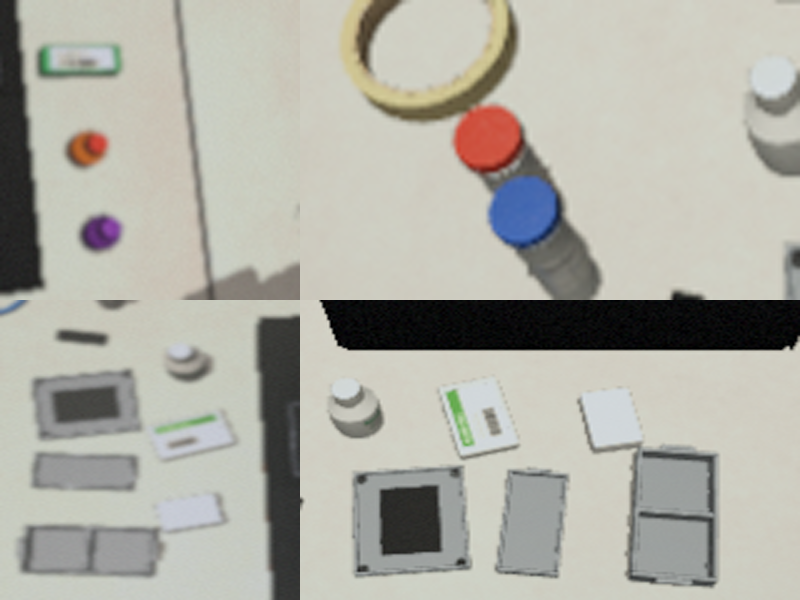

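The crop confirms the choices: the small bottle is the one with the orange-red cap (left tile, about (88,148)), the purple one sits below it, and the big bottle has the white cap. The red and blue containers measure 110 mm high, so they aren't the 90 mm bottle. The mailer's long side runs along y, so every grasp closes along x.

```bash
python3 -m pendant '[{"claw":1,"dx":152,"dy":298,"dz":0,"twist":1.235},{"claw":1,"dx":152,"dy":298,"dz":0,"twist":1.235},{"claw":1,"dx":152,"dy":298,"dz":0,"twist":1.235},{"claw":1,"dx":152,"dy":298,"dz":0,"twist":1.235},{"claw":1,"dx":152,"dy":298,"dz":0,"twist":1.235},{"claw":1,"dx":152,"dy":298,"dz":0,"twist":1.235},{"claw":1,"dx":152,"dy":298,"dz":0,"twist":1.235},{"claw":1,"dx":152,"dy":298,"dz":0,"twist":1.235}]' 20; python3 -m pendant '[{"dz":-40,"twist":0.15},{"dz":-40,"twist":0.15},{"dz":-40,"twist":0.15}]'
cat >> h.py <<'E'
def yaw():
    m=R.from_quat(r.get_state()['eef_rot']).as_matrix();return np.arctan2(m[1,0],m[0,0])
E
python3 - <<'E'
from h import *
print(r.get_state()['q'].round(2) if hasattr(r.get_state()['q'],'round') else r.get_state()['q'],yaw())
p,d,K,T=look('wrist',['small_bottle_mid','mailer_mid']);cv2.imwrite('pics/w1.png',p)
P=cloud(K,T,d);s=r.get_state()['tool_pos'];print(s)
m=(P[...,2]>.066)&(P[...,2]<.09)&(d>0)&(abs(P[...,0]-.358)<.03)&(abs(P[...,1]+.292)<.03)
print('cap',m.sum(),P[m].min(0).round(4),P[m].max(0).round(4))
m=(P[...,2]>.025)&(P[...,2]<.045)&(d>0)&(abs(P[...,0]-.457)<.03)&(abs(P[...,1]+.31)<.06)
q=P[m];print('mailer',m.sum(),cv2.minAreaRect((q[:,:2]*1000).astype(np.float32)))
E
```

```text
clock: 2.0
tool_pos: [0.3612, -0.2871, 0.2396]
eef_rot: [0.714, 0.7, 0.002, 0.001]
contact_force: [0.6, -1.3, -0.8]
opening: 1.0
finger_force: 0.0
[ 0.93  0.52 -0.54  2.03  0.4   0.69  0.12] 1.5517585525318076
wrist small_bottle_mid 0.74 (202, 209) [ 0.2708 -0.3093]
wrist small_bottle_mid 0.62 (276, 204) [ 0.3604 -0.3052]
wrist mailer_mid 0.72 (350, 205) [ 0.4542 -0.3127]
[ 0.35800529 -0.29230367  0.23882278]
cap 296 [ 0.35   -0.3143  0.0663] [ 0.3697 -0.2945  0.0769]
mailer 1731 ((454.9790344238281, -305.342041015625), (84.96693420410156, 30.235485076904297), 86.89785766601562)validation failed for argument at $[0]...
```

View pics/w1.png

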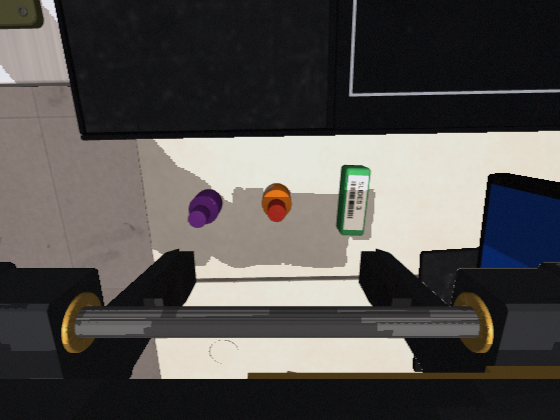

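The wrist view shows the red-capped bottle at (276,204) between the purple one at (202,209) and the mailer at (352,200). From depth, the cap centre is (0.360,-0.304) with its top at 0.077, which matches. Descending to grip the cap.

```bash
python3 -m pendant '[{"claw":1,"dx":2,"dy":-12,"dz":-50,"twist":0},{"claw":1,"dx":2,"dy":-12,"dz":-100,"twist":0},{"claw":1,"dx":2,"dy":-12,"dz":-150,"twist":0},{"claw":1,"dx":2,"dy":-12,"dz":-175,"twist":0},{"claw":1,"dx":2,"dy":-12,"dz":-185,"twist":0},{"claw":1,"dx":2,"dy":-12,"dz":-185,"twist":0},{"claw":0,"dx":2,"dy":-12,"dz":-185,"twist":0},{"claw":0,"dx":2,"dy":-12,"dz":-185,"twist":0}]' 20; python3 -m pendant '[{"claw":0,"dx":0,"dy":0,"dz":0,"twist":0},{"claw":0,"dx":0,"dy":0,"dz":0,"twist":0},{"claw":0,"dx":0,"dy":0,"dz":0,"twist":0},{"claw":0,"dx":0,"dy":0,"dz":0,"twist":0},{"claw":0,"dx":0,"dy":0,"dz":0,"twist":0}]'
```

```text
clock: 2.95
tool_pos: [0.3603, -0.305, 0.0546]
eef_rot: [0.72, 0.694, 0.0, 0.001]
contact_force: [-0.7, -0.8, 0.9]
opening: 0.842
finger_force: 0.0
clock: 3.45
tool_pos: [0.36, -0.3041, 0.0539]
eef_rot: [0.719, 0.695, 0.0, 0.0]
contact_force: [0.2, -0.2, -1.1]
opening: 0.389
finger_force: 0.0
```

```bash
python3 -m pendant '[{"claw":0,"dx":0,"dy":0,"dz":0,"twist":0},{"claw":0,"dx":0,"dy":0,"dz":0,"twist":0},{"claw":0,"dx":0,"dy":0,"dz":0,"twist":0},{"claw":0,"dx":0,"dy":0,"dz":30,"twist":0},{"claw":0,"dx":0,"dy":0,"dz":80,"twist":0},{"claw":0,"dx":0,"dy":0,"dz":130,"twist":0},{"claw":0,"dx":0,"dy":0,"dz":180,"twist":0},{"claw":0,"dx":0,"dy":0,"dz":226,"twist":0}]'
```

```text
clock: 4.25
tool_pos: [0.3595, -0.3038, 0.282]
eef_rot: [0.719, 0.695, 0.0, -0.0]
contact_force: [1.2, -1.3, -0.1]
opening: 0.235
finger_force: 20.0
```

```bash
python3 -m pendant '[{"claw":0,"dx":20,"dy":45,"dz":0,"twist":0},{"claw":0,"dx":40,"dy":90,"dz":0,"twist":0},{"claw":0,"dx":60,"dy":135,"dz":0,"twist":0},{"claw":0,"dx":80,"dy":180,"dz":0,"twist":0},{"claw":0,"dx":90,"dy":228,"dz":0,"twist":0},{"claw":0,"dx":95,"dy":277,"dz":0,"twist":0},{"claw":0,"dx":95,"dy":327,"dz":0,"twist":0},{"claw":0,"dx":95,"dy":377,"dz":0,"twist":0}]'; python3 -m pendant '[{"claw":0,"dx":-20,"dy":45,"dz":0,"twist":0},{"claw":0,"dx":-45,"dy":85,"dz":0,"twist":0},{"claw":0,"dx":-70,"dy":125,"dz":0,"twist":0},{"claw":0,"dx":-90,"dy":155,"dz":0,"twist":0},{"claw":0,"dx":-90,"dy":155,"dz":0,"twist":0},{"claw":0,"dx":-90,"dy":155,"dz":0,"twist":0}]'
python3 - <<'E'
from h import *
print(r.get_state()['q'],yaw(),r.get_state()['tool_pos'])
p,d,K,T=look('wrist',['bay_a','slide_tray_mid','pad_mid','cold_block_mid','flow_case_mid','big_bottle_mid']);cv2.imwrite('pics/w2.png',p);np.savez('pics/w2.npz',d=d,K=K,T=T)
E
```

```text
clock: 5.05
tool_pos: [0.4545, 0.0746, 0.2796]
eef_rot: [0.719, 0.695, -0.0, 0.0]
contact_force: [0.6, -0.7, -0.8]
opening: 0.235
finger_force: 20.0
clock: 5.65
tool_pos: [0.3645, 0.228, 0.2797]
eef_rot: [0.719, 0.695, -0.0, 0.0]
contact_force: [0.6, -0.7, -0.9]
opening: 0.23
finger_force: 20.0
[-0.24146438  0.42389014 -0.61176264  2.05193474  0.34800339  0.76730232
 -1.09866169] 1.5380965278318584 [0.36448549 0.22799311 0.27966123]
wrist bay_a 0.73 (260, 117) [0.3448 0.3113]
wrist bay_a 0.67 (261, 168) [0.342 0.243]
wrist slide_tray_mid 0.57 (343, 134) [0.4561 0.2858]
wrist pad_mid 0.93 (424, 136) [0.5668 0.2795]
wrist cold_block_mid 0.7 (293, 218) [0.3865 0.1712]
wrist flow_case_mid 0.8 (377, 216) [0.5084 0.1698]
wrist big_bottle_mid 0.76 (463, 219) [0.6106 0.1727]
```

View pics/w2.png

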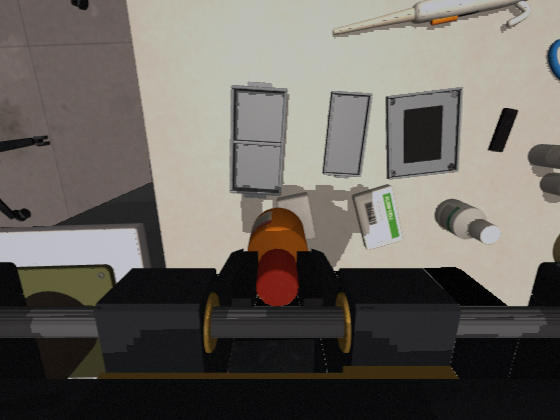

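The wrist view shows the caddy at (259,140), slide tray at (347,134) and cold tray with pad at (424,134). Block, case and big bottle are in the row below, and the bottle hangs upright in the grip. Next I measure the poses of all of them from this frame.

```bash
cat >> h.py <<'E'
def rect(K,T,mask,z):
    "largest blob of mask -> centre (mm), sizes, long-axis angle (deg) on plane z"
    c=max(cv2.findContours(mask.astype(np.uint8),cv2.RETR_EXTERNAL,cv2.CHAIN_APPROX_NONE)[0],key=cv2.contourArea)
    q=np.array([ray(K,T,u,v,z)[:2]*1000 for u,v in c[:,0]],np.float32)
    (x,y),(w,h),a=cv2.minAreaRect(q)
    if w<h: w,h,a=h,w,a+90
    return np.round([x,y,w,h,(a+180)%180],1)
E
python3 - <<'E'
from h import *
p=cv2.imread('pics/w2.png');f=np.load('pics/w2.npz');d,K,T=f['d'],f['K'],f['T']
P=cloud(K,T,d);hsv=cv2.cvtColor(p,cv2.COLOR_BGR2HSV).astype(int)
for n,(u,v) in dict(bench=(310,60),tray=(260,115),tray2=(347,134),ctray=(395,120)).items(): print(n,hsv[v,u],P[v,u].round(3))
def box(m,a,b,c,e):
    o=np.zeros_like(m);o[c:e,a:b]=m[c:e,a:b];return o
g=(hsv[...,2]<165)
print('caddy',rect(K,T,box(g,225,300,78,197),.02))
print('slide',rect(K,T,box(g,318,378,80,182),.012))
print('cold',rect(K,T,box(g,380,466,80,182),.008))
print('pad',rect(K,T,box(hsv[...,2]<60,392,456,95,172),.006))
for n,z0,z1,u in (('block',.018,.03,(.35,.44)),('case',.012,.024,(.45,.56)),('cap',.083,.1,(.57,.66))):
    m=(P[...,2]>z0)&(P[...,2]<z1)&(P[...,0]>u[0])&(P[...,0]<u[1])&(P[...,1]>.1)&(P[...,1]<.23)
    q=P[m];print(n,m.sum(),q[:,2].mean().round(4),cv2.minAreaRect((q[:,:2]*1000).astype(np.float32)))
E
```

```text
bench [ 30  15 190] [0.411 0.38  0.001]
tray [  0   2 146] [0.344 0.315 0.005]
tray2 [ 15   4 140] [0.461 0.287 0.004]
ctray [ 15   4 134] [0.525 0.303 0.003]
caddy [347.8 280.5 146.2  96.9  88.2]
slide [458.  284.  112.1  56.2  84.6]
cold [562.1 282.3 111.2 100.8  94.8]
pad [563.3 282.4  70.5  50.   94.9]
block 869 0.0253 ((392.1206359863281, 189.66705322265625), (42.36233901977539, 95.26439666748047), 39.649662017822266)
case 2235 0.0183 ((497.71368408203125, 176.4366455078125), (88.71751403808594, 109.36166381835938), 1.9540773630142212)
cap 382 0.0891 ((615.6708984375, 168.34666442871094), (23.535690307617188, 24.729412078857422), 87.38103485107422)
```

```bash
python3 -m pendant '[{"claw":0,"dx":-20,"dy":45,"dz":-20,"twist":0},{"claw":0,"dx":-20,"dy":83,"dz":-50,"twist":0},{"claw":0,"dx":-20,"dy":83,"dz":-100,"twist":0},{"claw":0,"dx":-20,"dy":83,"dz":-150,"twist":0},{"claw":0,"dx":-20,"dy":83,"dz":-190,"twist":0},{"claw":0,"dx":-20,"dy":83,"dz":-210,"twist":0},{"claw":0,"dx":-20,"dy":83,"dz":-220,"twist":0},{"claw":0,"dx":-20,"dy":83,"dz":-220,"twist":0}]'
```

```text
clock: 6.8
tool_pos: [0.345, 0.3104, 0.0584]
eef_rot: [0.719, 0.695, -0.001, 0.0]
contact_force: [-0.4, -1.2, -0.8]
opening: 0.234
finger_force: 20.0
```

```bash
python3 -m pendant '[{"claw":0.6,"dx":0,"dy":0,"dz":0,"twist":0},{"claw":0.6,"dx":0,"dy":0,"dz":0,"twist":0},{"claw":0.6,"dx":0,"dy":0,"dz":0,"twist":0},{"claw":0.6,"dx":0,"dy":0,"dz":20,"twist":0},{"claw":0.8,"dx":0,"dy":0,"dz":70,"twist":0},{"claw":0.8,"dx":0,"dy":0,"dz":120,"twist":0},{"claw":0.8,"dx":40,"dy":-20,"dz":140,"twist":0},{"claw":0.8,"dx":85,"dy":-45,"dz":140,"twist":0}]'; python3 -m pendant '[{"claw":0.8,"dx":45,"dy":-20,"dz":0,"twist":0},{"claw":0.8,"dx":90,"dy":-40,"dz":0,"twist":0},{"claw":0.8,"dx":130,"dy":-65,"dz":0,"twist":0},{"claw":0.8,"dx":165,"dy":-85,"dz":0,"twist":0},{"claw":0.8,"dx":185,"dy":-97,"dz":-20,"twist":0},{"claw":0.8,"dx":185,"dy":-97,"dz":-20,"twist":0}]'
python3 - <<'E'
from h import *
p,d,K,T=look('wrist',['big_bottle_mid']);P=cloud(K,T,d);print(r.get_state()['tool_pos'])
m=(P[...,2]>.082)&(P[...,2]<.1)&(d>0)&(abs(P[...,0]-.616)<.03)&(abs(P[...,1]-.168)<.03)
print('cap',m.sum(),P[m].min(0).round(4),P[m].max(0).round(4))
p,d,K,T=look('top',['small_bottle_mid']);P=cloud(K,T,d)
m=(P[...,2]>.065)&(P[...,2]<.09)&(abs(P[...,0]-.344)<.04)&(abs(P[...,1]-.311)<.03)
print('small',m.sum(),P[m].mean(0),P[m].max(0))
E
```

```text
clock: 7.6
tool_pos: [0.4303, 0.269, 0.2042]
eef_rot: [0.718, 0.696, 0.004, -0.0]
contact_force: [0.4, 0.4, -0.4]
opening: 0.799
finger_force: 0.0
clock: 8.2
tool_pos: [0.6156, 0.1643, 0.1774]
eef_rot: [0.722, 0.692, -0.002, 0.001]
contact_force: [0.8, -1.1, 0.1]
opening: 0.802
finger_force: 0.0
wrist big_bottle_mid 0.63 (277, 200) [0.6159 0.1679]
[0.61294012 0.16937971 0.17956882]
cap 735 [0.6045 0.1557 0.0821] [0.6286 0.18   0.0921]
top small_bottle_mid 0.65 (383, 270) [ 0.2767 -0.3073]
top small_bottle_mid 0.44 (182, 259) [0.3459 0.3129]
small 41 [0.34377511 0.31030976 0.07864858] [0.352694   0.32180642 0.08368051]
```

```bash
python3 -m pendant '[{"claw":0.8,"dx":3,"dy":-1,"dz":-45,"twist":0},{"claw":0.6,"dx":3,"dy":-1,"dz":-85,"twist":0},{"claw":0.6,"dx":3,"dy":-1,"dz":-105,"twist":0},{"claw":0.6,"dx":3,"dy":-1,"dz":-111,"twist":0},{"claw":0,"dx":3,"dy":-1,"dz":-111,"twist":0},{"claw":0,"dx":3,"dy":-1,"dz":-111,"twist":0},{"claw":0,"dx":3,"dy":-1,"dz":-111,"twist":0},{"claw":0,"dx":3,"dy":-1,"dz":-111,"twist":0}]' 25; python3 -m pendant '[{"claw":0,"dx":0,"dy":0,"dz":0,"twist":0},{"claw":0,"dx":0,"dy":0,"dz":0,"twist":0},{"claw":0,"dx":0,"dy":0,"dz":30,"twist":0},{"claw":0,"dx":0,"dy":0,"dz":75,"twist":0},{"claw":0,"dx":0,"dy":0,"dz":120,"twist":0},{"claw":0,"dx":0,"dy":0,"dz":165,"twist":0},{"claw":0,"dx":-45,"dy":0,"dz":171,"twist":0},{"claw":0,"dx":-90,"dy":10,"dz":171,"twist":0}]'
```

```text
clock: 9.2
tool_pos: [0.6174, 0.1691, 0.0703]
eef_rot: [0.719, 0.695, 0.001, 0.0]
contact_force: [-0.2, -0.5, 5.5]
opening: 0.279
finger_force: 24.9
clock: 10.0
tool_pos: [0.5278, 0.1778, 0.2418]
eef_rot: [0.721, 0.693, 0.002, 0.001]
contact_force: [-0.7, 1.5, -2.9]
opening: 0.283
finger_force: 24.9
```

```bash
python3 -m pendant '[{"claw":0,"dx":-45,"dy":17,"dz":0,"twist":0},{"claw":0,"dx":-90,"dy":34,"dz":0,"twist":0},{"claw":0,"dx":-135,"dy":51,"dz":0,"twist":0},{"claw":0,"dx":-170,"dy":62,"dz":0,"twist":0},{"claw":0,"dx":-183,"dy":67,"dz":-10,"twist":0},{"claw":0,"dx":-183,"dy":67,"dz":-50,"twist":0},{"claw":0,"dx":-183,"dy":67,"dz":-90,"twist":0},{"claw":0,"dx":-183,"dy":67,"dz":-125,"twist":0}]'; python3 -m pendant '[{"claw":0,"dx":0,"dy":0,"dz":-25,"twist":0},{"claw":0,"dx":0,"dy":0,"dz":-35,"twist":0},{"claw":0,"dx":0,"dy":0,"dz":-40,"twist":0},{"claw":0,"dx":0,"dy":0,"dz":-40,"twist":0}]'
```

```text
clock: 10.8
tool_pos: [0.3437, 0.2458, 0.1138]
eef_rot: [0.719, 0.695, 0.001, -0.0]
contact_force: [1.5, -0.3, -1.7]
opening: 0.283
finger_force: 24.9
clock: 11.2
tool_pos: [0.3436, 0.2459, 0.0747]
eef_rot: [0.719, 0.695, 0.0, 0.0]
contact_force: [1.2, -0.0, -1.6]
opening: 0.283
finger_force: 24.9
```

```bash
python3 -m pendant '[{"claw":0.6,"dx":0,"dy":0,"dz":-1,"twist":0},{"claw":0.6,"dx":0,"dy":0,"dz":-1,"twist":0},{"claw":0.6,"dx":0,"dy":0,"dz":-1,"twist":0},{"claw":0.6,"dx":0,"dy":0,"dz":20,"twist":0},{"claw":0.8,"dx":0,"dy":0,"dz":65,"twist":0},{"claw":0.8,"dx":10,"dy":0,"dz":110,"twist":0},{"claw":0.8,"dx":30,"dy":-20,"dz":145,"twist":0},{"claw":0.8,"dx":55,"dy":-60,"dz":150,"twist":0}]'; python3 -m pendant '[{"claw":0.8,"dx":20,"dy":-45,"dz":0,"twist":0},{"claw":0.8,"dx":40,"dy":-90,"dz":0,"twist":0},{"claw":0.8,"dx":55,"dy":-137,"dz":0,"twist":0},{"claw":0.8,"dx":56,"dy":-187,"dz":0,"twist":0},{"claw":0.8,"dx":56,"dy":-237,"dz":0,"twist":0},{"claw":0.8,"dx":56,"dy":-287,"dz":0,"twist":0},{"claw":0.8,"dx":56,"dy":-337,"dz":0,"twist":-0.02},{"claw":0.8,"dx":56,"dy":-387,"dz":0,"twist":-0.02}]'; python3 -m pendant '[{"claw":0.6,"dx":0,"dy":-50,"dz":0,"twist":0},{"claw":0.6,"dx":0,"dy":-90,"dz":0,"twist":0},{"claw":0.6,"dx":0,"dy":-104,"dz":-10,"twist":0},{"claw":0.6,"dx":0,"dy":-104,"dz":-20,"twist":0},{"claw":0.6,"dx":0,"dy":-104,"dz":-20,"twist":0}]'
python3 - <<'E'
from h import *
print(r.get_state()['tool_pos'],yaw())
p,d,K,T=look('wrist',['mailer_mid']);P=cloud(K,T,d)
m=(P[...,2]>.025)&(P[...,2]<.045)&(d>0)&(abs(P[...,0]-.457)<.03)&(abs(P[...,1]+.31)<.06)
q=P[m];print('mailer',m.sum(),q[:,2].max(),cv2.minAreaRect((q[:,:2]*1000).astype(np.float32)))
p,d,K,T=look('top',['big_bottle_mid']);P=cloud(K,T,d)
m=(P[...,2]>.08)&(P[...,2]<.105)&(abs(P[...,0]-.344)<.04)&(abs(P[...,1]-.245)<.03)
print('big',m.sum(),P[m].mean(0),P[m].max(0))
E
```

```text
clock: 12.0
tool_pos: [0.401, 0.1895, 0.2293]
eef_rot: [0.718, 0.696, 0.006, -0.0]
contact_force: [0.9, 0.9, -0.6]
opening: 0.799
finger_force: 0.0
clock: 12.8
tool_pos: [0.454, -0.2038, 0.2251]
eef_rot: [0.727, 0.687, 0.0, 0.0]
contact_force: [1.7, 0.4, 0.7]
opening: 0.8
finger_force: 0.0
clock: 13.3
tool_pos: [0.4536, -0.3032, 0.2033]
eef_rot: [0.726, 0.688, -0.0, -0.002]
contact_force: [0.4, 0.1, -1.2]
opening: 0.599
finger_force: 0.0
[ 0.45364379 -0.30319617  0.20331428] 1.5177583195371607
wrist mailer_mid 0.88 (279, 199) [ 0.4549 -0.3108]
mailer 2099 0.03680947486366076 ((455.5892333984375, -305.31671142578125), (84.8237075805664, 29.820842742919922), 86.37688446044922)
top big_bottle_mid 0.62 (202, 256) [0.3494 0.2505]
top big_bottle_mid 0.43 (380, 215) [ 0.4479 -0.3114]
big 58 [0.34261009 0.24460152 0.09344979] [0.35304154 0.25812401 0.10003677]
```

```bash
python3 -m pendant '[{"claw":0.6,"dx":1,"dy":-2,"dz":-50,"twist":-0.01},{"claw":0.6,"dx":1,"dy":-2,"dz":-95,"twist":-0.01},{"claw":0.6,"dx":1,"dy":-2,"dz":-135,"twist":-0.01},{"claw":0.6,"dx":1,"dy":-2,"dz":-165,"twist":-0.01},{"claw":0.6,"dx":1,"dy":-2,"dz":-182,"twist":-0.01},{"claw":0.6,"dx":1,"dy":-2,"dz":-186,"twist":-0.01},{"claw":0,"dx":1,"dy":-2,"dz":-186,"twist":-0.01},{"claw":0,"dx":1,"dy":-2,"dz":-186,"twist":-0.01}]' 25; python3 -m pendant '[{"claw":0,"dx":0,"dy":0,"dz":0,"twist":0},{"claw":0,"dx":0,"dy":0,"dz":0,"twist":0},{"claw":0,"dx":0,"dy":0,"dz":0,"twist":0}]'
```

```text
clock: 14.3
tool_pos: [0.4567, -0.3073, 0.02]
eef_rot: [0.73, 0.684, 0.001, 0.001]
contact_force: [0.3, -0.6, 0.0]
opening: 0.442
finger_force: 0.0
clock: 14.6
tool_pos: [0.4565, -0.3077, 0.02]
eef_rot: [0.73, 0.684, 0.0, 0.001]
contact_force: [0.9, 0.7, 6.9]
opening: 0.335
finger_force: 24.9
```

```bash
python3 -m pendant '[{"claw":0,"dx":0,"dy":0,"dz":40,"twist":0},{"claw":0,"dx":0,"dy":0,"dz":85,"twist":0},{"claw":0,"dx":0,"dy":0,"dz":130,"twist":0},{"claw":0,"dx":0,"dy":0,"dz":175,"twist":0},{"claw":0,"dx":0,"dy":0,"dz":220,"twist":0},{"claw":0,"dx":0,"dy":25,"dz":230,"twist":0},{"claw":0,"dx":0,"dy":75,"dz":230,"twist":-0.03},{"claw":0,"dx":0,"dy":125,"dz":230,"twist":-0.03}]'; python3 -m pendant '[{"claw":0,"dx":0,"dy":50,"dz":0,"twist":0},{"claw":0,"dx":0,"dy":100,"dz":0,"twist":0},{"claw":0,"dx":0,"dy":150,"dz":0,"twist":0},{"claw":0,"dx":0,"dy":200,"dz":0,"twist":0},{"claw":0,"dx":0,"dy":250,"dz":0,"twist":0},{"claw":0,"dx":0,"dy":300,"dz":0,"twist":0},{"claw":0,"dx":0,"dy":350,"dz":0,"twist":0},{"claw":0,"dx":0,"dy":375,"dz":0,"twist":0}]'; python3 -m pendant '[{"claw":0,"dx":0,"dy":0,"dz":0,"twist":0},{"claw":0,"dx":0,"dy":0,"dz":0,"twist":0},{"claw":0,"dx":0,"dy":0,"dz":0,"twist":0}]'
python3 - <<'E'
from h import *
print(r.get_state()['tool_pos'],yaw())
p,d,K,T=look('wrist',['slide_tray_mid','mailer_mid']);cv2.imwrite('pics/w3.png',p);np.savez('pics/w3.npz',d=d,K=K,T=T)
E
```

```text
clock: 15.4
tool_pos: [0.4555, -0.1819, 0.2496]
eef_rot: [0.741, 0.671, 0.0, 0.001]
contact_force: [1.7, 0.2, -1.0]
opening: 0.337
finger_force: 24.9
clock: 16.2
tool_pos: [0.4549, 0.1979, 0.2496]
eef_rot: [0.738, 0.675, 0.002, -0.001]
contact_force: [-0.5, -0.4, -2.2]
opening: 0.335
finger_force: 24.9
clock: 16.5
tool_pos: [0.4557, 0.1906, 0.2486]
eef_rot: [0.741, 0.672, -0.001, 0.001]
contact_force: [-0.7, -1.0, -1.0]
opening: 0.336
finger_force: 24.9
[0.45569464 0.19061195 0.24855016] 1.4736326637200752
wrist slide_tray_mid 0.67 (271, 106) [0.4575 0.2857]
wrist mailer_mid 0.87 (277, 264) [0.4446 0.0791]
```

View pics/w3.png

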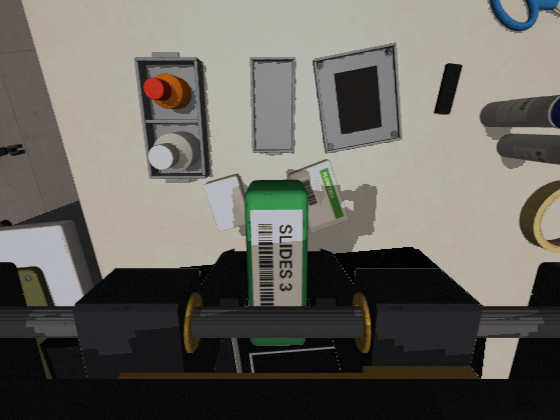

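The wrist view shows the slide tray at (273,105) lined up with the held mailer at (277,260). Both bottles are upright in their bays at (165,90) and (175,155). Lowering now, 3 mm towards +x so the gripper body stays clear of the big bottle's cap.

```bash
python3 -m pendant '[{"claw":0,"dx":5,"dy":45,"dz":0,"twist":0},{"claw":0,"dx":5,"dy":80,"dz":-15,"twist":0},{"claw":0,"dx":5,"dy":92,"dz":-50,"twist":0},{"claw":0,"dx":5,"dy":92,"dz":-95,"twist":0},{"claw":0,"dx":5,"dy":92,"dz":-140,"twist":0},{"claw":0,"dx":5,"dy":92,"dz":-180,"twist":0},{"claw":0,"dx":5,"dy":92,"dz":-205,"twist":0},{"claw":0,"dx":5,"dy":92,"dz":-215,"twist":0}]'; python3 -m pendant '[{"claw":0,"dx":0,"dy":0,"dz":-6,"twist":0},{"claw":0,"dx":0,"dy":0,"dz":-9,"twist":0},{"claw":0,"dx":0,"dy":0,"dz":-9,"twist":0}]'
```

```text
clock: 17.45
tool_pos: [0.4599, 0.2828, 0.0314]
eef_rot: [0.74, 0.672, -0.002, 0.0]
contact_force: [-0.3, 0.1, 0.1]
opening: 0.341
finger_force: 24.9
clock: 17.75
tool_pos: [0.4613, 0.2849, 0.0256]
eef_rot: [0.74, 0.673, 0.001, 0.0]
contact_force: [0.1, 0.5, 0.1]
opening: 0.339
finger_force: 24.9
```

```bash
python3 -m pendant '[{"claw":0,"dx":0,"dy":0,"dz":-2,"twist":0},{"claw":0.5,"dx":0,"dy":0,"dz":-2,"twist":0},{"claw":0.5,"dx":0,"dy":0,"dz":-2,"twist":0},{"claw":0.5,"dx":0,"dy":0,"dz":-2,"twist":0},{"claw":0.5,"dx":0,"dy":0,"dz":30,"twist":0},{"claw":0.5,"dx":0,"dy":0,"dz":75,"twist":0},{"claw":0.6,"dx":0,"dy":0,"dz":125,"twist":0},{"claw":0.7,"dx":-20,"dy":-25,"dz":165,"twist":0}]'; python3 -m pendant '[{"claw":0.7,"dx":-30,"dy":-40,"dz":0,"twist":0},{"claw":0.7,"dx":-53,"dy":-80,"dz":0,"twist":0},{"claw":0.7,"dx":-53,"dy":-86,"dz":0,"twist":0},{"claw":0.7,"dx":-53,"dy":-86,"dz":0,"twist":0},{"claw":0.7,"dx":-53,"dy":-86,"dz":0,"twist":0}]'
python3 - <<'E'
from h import *
print(r.get_state()['tool_pos'],yaw())
p,d,K,T=look('wrist',['cold_block_mid','mailer_mid','flow_case_mid']);cv2.imwrite('pics/w4.png',p);np.savez('pics/w4.npz',d=d,K=K,T=T)
E
```

```text
clock: 18.55
tool_pos: [0.4432, 0.2641, 0.1919]
eef_rot: [0.74, 0.673, 0.004, -0.001]
contact_force: [-0.0, 0.1, 0.5]
opening: 0.654
finger_force: 0.0
clock: 19.05
tool_pos: [0.3893, 0.1757, 0.1891]
eef_rot: [0.74, 0.673, 0.001, -0.0]
contact_force: [0.7, -0.0, -0.4]
opening: 0.698
finger_force: 0.0
[0.38931496 0.1757469  0.18907811] 1.4758163498648884
wrist cold_block_mid 0.59 (277, 196) [0.3895 0.1736]
wrist mailer_mid 0.95 (338, 83) [0.4596 0.2829]
wrist flow_case_mid 0.58 (381, 189) [0.5056 0.1702]
```

View pics/w4.png

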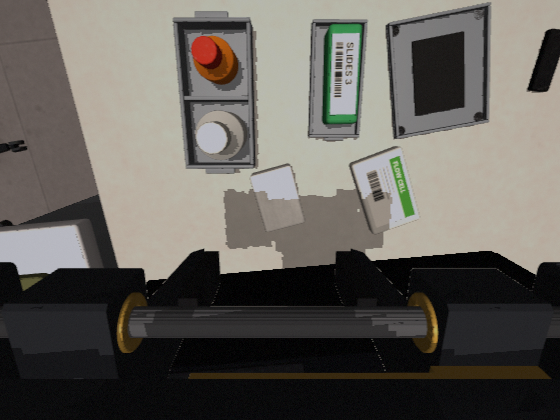

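The mailer lies flat in its tray at (340,75), the block is at (277,197) and the case at (386,190). Next I measure the top faces of block and case, and the pad.

```bash
cat > m.py <<'E'
from h import *
import sys
f=np.load(sys.argv[1]);p=cv2.imread(sys.argv[1].replace('npz','png'));d,K,T=f['d'],f['K'],f['T'];P=cloud(K,T,d)
hsv=cv2.cvtColor(p,cv2.COLOR_BGR2HSV)
def top(n,z0,z1,x,y,w=.06):
    m=(d>0)&(P[...,2]>z0)&(P[...,2]<z1)&(abs(P[...,0]-x)<w)&(abs(P[...,1]-y)<w)
    m=cv2.morphologyEx(m.astype(np.uint8),cv2.MORPH_OPEN,np.ones((5,5)))
    nn,l,s,_=cv2.connectedComponentsWithStats(m);k=1+s[1:,4].argmax()
    print(n,P[l==k][:,2].mean().round(4),rect(K,T,l==k,P[l==k][:,2].mean()))
def pad(a,b,c,e):
    m=np.zeros((420,560),bool);m[c:e,a:b]=hsv[c:e,a:b,2]<60;print('pad',rect(K,T,m,.006))
E
python3 - pics/w4.npz <<'E'
from m import *
top('block',.019,.032,.389,.174);top('case',.012,.025,.507,.17);pad(405,475,22,125)
top('mailer',.031,.045,.46,.284)
E
```

```text
block 0.0254 [389.  173.8  64.9  44.6  99.9]
case 0.0184 [505.9 169.3  85.3  55.3 105.5]
pad [562.3 282.1  71.1  50.7  94.4]
mailer 0.0374 [459.6 286.6  83.4  29.9  85.5]
```

```bash
python3 -m pendant '[{"claw":0.7,"dx":0,"dy":-2,"dz":-30,"twist":0.14},{"claw":0.7,"dx":0,"dy":-2,"dz":-75,"twist":0.268},{"claw":0.7,"dx":0,"dy":-2,"dz":-120,"twist":0.268},{"claw":0.7,"dx":0,"dy":-2,"dz":-150,"twist":0.268},{"claw":0.7,"dx":0,"dy":-2,"dz":-170,"twist":0.268},{"claw":0.7,"dx":0,"dy":-2,"dz":-176,"twist":0.268},{"claw":0.7,"dx":0,"dy":-2,"dz":-176,"twist":0.268},{"claw":0,"dx":0,"dy":-2,"dz":-176,"twist":0.268}]' 30; python3 -m pendant '[{"claw":0,"dx":0,"dy":0,"dz":0,"twist":0},{"claw":0,"dx":0,"dy":0,"dz":0,"twist":0},{"claw":0,"dx":0,"dy":0,"dz":0,"twist":0}]'
```

```text
clock: 20.05
tool_pos: [0.3879, 0.1726, 0.0126]
eef_rot: [0.643, 0.766, -0.0, -0.001]
contact_force: [-1.2, -0.1, 0.5]
opening: 0.629
finger_force: 0.0
clock: 20.35
tool_pos: [0.3889, 0.1725, 0.0138]
eef_rot: [0.643, 0.766, 0.001, 0.001]
contact_force: [0.0, 0.0, 5.4]
opening: 0.505
finger_force: 30.0
```

```bash
python3 -m pendant '[{"claw":0,"dx":0,"dy":0,"dz":40,"twist":0},{"claw":0,"dx":0,"dy":0,"dz":90,"twist":0},{"claw":0,"dx":20,"dy":0,"dz":130,"twist":0},{"claw":0,"dx":60,"dy":5,"dz":150,"twist":-0.05},{"claw":0,"dx":105,"dy":10,"dz":165,"twist":-0.092},{"claw":0,"dx":150,"dy":15,"dz":170,"twist":-0.092},{"claw":0,"dx":174,"dy":18,"dz":170,"twist":-0.092},{"claw":0,"dx":174,"dy":18,"dz":170,"twist":-0.092}]'; python3 -m pendant '[{"claw":0,"dx":0,"dy":0,"dz":0,"twist":0},{"claw":0,"dx":0,"dy":0,"dz":0,"twist":0},{"claw":0,"dx":0,"dy":0,"dz":0,"twist":0}]'
python3 - <<'E'
from h import *
print(r.get_state()['tool_pos'],yaw(),np.rad2deg(yaw()))
p,d,K,T=look('wrist',['pad_mid']);cv2.imwrite('pics/w5.png',p);np.savez('pics/w5.npz',d=d,K=K,T=T)
E
python3 - pics/w5.npz <<'E'
from m import *
s=r.get_state()['tool_pos']
u,v=0,0
# pad window from projection
W=np.linalg.inv(T)@[.5625,.282,.006,1];c=K@W[:3];u,v=(c[:2]/c[2]).astype(int);print(u,v)
pad(u-45,u+45,max(v-60,0),v+60)
top('heldblock',s[2]+.002,s[2]+.02,s[0],s[1]+.02)
E
```

```text
clock: 21.15
tool_pos: [0.5681, 0.1901, 0.1852]
eef_rot: [0.68, 0.733, 0.004, 0.001]
contact_force: [-0.8, -0.3, -2.5]
opening: 0.508
finger_force: 30.0
clock: 21.45
tool_pos: [0.5599, 0.19, 0.1822]
eef_rot: [0.677, 0.736, -0.001, -0.0]
contact_force: [0.3, -0.6, -1.9]
opening: 0.505
finger_force: 30.0
[0.55985101 0.1899583  0.18215134] 1.6541323904866956 94.7748047307735
wrist pad_mid 0.84 (288, 106) [0.5633 0.2822]
287 106
pad [563.4 282.6  69.8  50.4  94.8]
heldblock 0.1935 [558.1 199.1  73.5  50.9   4.9]
```

View pics/w5.png

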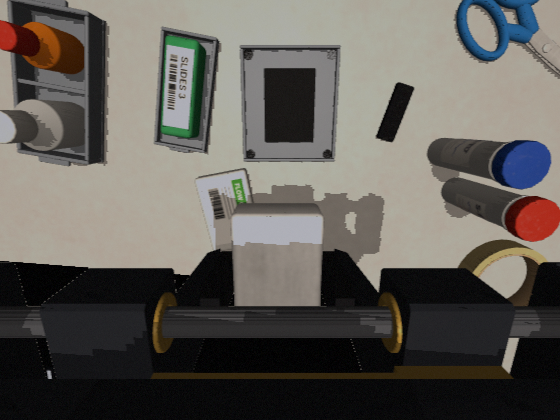

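The wrist view shows the pad at (288,106) and the held block at (278,250), square to each other (both 94.8°). Moving over the pad and lowering part way, then re-reading.

```bash
python3 -m pendant '[{"claw":0,"dx":2,"dy":45,"dz":0,"twist":0},{"claw":0,"dx":2,"dy":85,"dz":-10,"twist":0},{"claw":0,"dx":2,"dy":91,"dz":-40,"twist":0},{"claw":0,"dx":2,"dy":91,"dz":-80,"twist":0},{"claw":0,"dx":2,"dy":91,"dz":-115,"twist":0},{"claw":0,"dx":2,"dy":91,"dz":-138,"twist":0},{"claw":0,"dx":2,"dy":91,"dz":-148,"twist":0},{"claw":0,"dx":2,"dy":91,"dz":-148,"twist":0}]'; for i in 1 2 3; do python3 -m pendant '[{"claw":0,"dx":0,"dy":0,"dz":0,"twist":0}]' | grep tool; done
python3 - <<'E'
from h import *
L=[]
for c in ('wrist','wrist','wrist'):
    L.append([*r.get_state()['tool_pos'],np.rad2deg(yaw())]);p,d=eyes.snapshot(c)
print(np.round(L,4))
E
```

```text
clock: 22.35
tool_pos: [0.5629, 0.2809, 0.0337]
eef_rot: [0.678, 0.735, -0.001, -0.0]
contact_force: [-0.4, 0.6, -1.7]
opening: 0.504
finger_force: 30.0
tool_pos: [0.5645, 0.2819, 0.0359]
tool_pos: [0.565, 0.282, 0.0364]
tool_pos: [0.5649, 0.2817, 0.0362]
[[5.64900e-01 2.81700e-01 3.62000e-02 9.46288e+01]
 [5.64800e-01 2.81600e-01 3.59000e-02 9.46295e+01]
 [5.64700e-01 2.81400e-01 3.57000e-02 9.46294e+01]]
```

```bash
python3 -m pendant '[{"claw":0,"dx":-1.5,"dy":-0.7,"dz":-8,"twist":0},{"claw":0,"dx":-1.5,"dy":-0.7,"dz":-13,"twist":0},{"claw":0,"dx":-1.5,"dy":-0.7,"dz":-14,"twist":0},{"claw":0,"dx":-1.5,"dy":-0.7,"dz":-14,"twist":0},{"claw":0,"dx":-1.5,"dy":-0.7,"dz":-14,"twist":0}]';python3 -m pendant '[{"claw":0,"dx":0,"dy":0,"dz":-1,"twist":0},{"claw":0,"dx":0,"dy":0,"dz":-1,"twist":0}]'
```

```text
clock: 23.3
tool_pos: [0.5627, 0.2807, 0.0207]
eef_rot: [0.678, 0.735, 0.0, -0.0]
contact_force: [0.4, 0.8, -1.8]
opening: 0.507
finger_force: 30.0
clock: 23.5
tool_pos: [0.5629, 0.2808, 0.0199]
eef_rot: [0.678, 0.735, 0.0, 0.0]
contact_force: [0.6, 0.1, -1.7]
opening: 0.508
finger_force: 30.0
```

```bash
for i in 1 2; do python3 -m pendant '[{"claw":0,"dx":0,"dy":0,"dz":-1,"twist":0},{"claw":0,"dx":0,"dy":0,"dz":-1,"twist":0}]' | grep -E "tool|contact"; done
```

```text
tool_pos: [0.5628, 0.2807, 0.0198]
contact_force: [-1.7, -1.2, 6.0]
tool_pos: [0.5628, 0.2807, 0.0198]
contact_force: [-3.4, -2.3, 13.4]
```

```bash
python3 -m pendant '[{"claw":0,"dx":0,"dy":0,"dz":1,"twist":0},{"claw":0.62,"dx":0,"dy":0,"dz":1,"twist":0},{"claw":0.62,"dx":0,"dy":0,"dz":1,"twist":0},{"claw":0.62,"dx":0,"dy":0,"dz":1,"twist":0},{"claw":0.62,"dx":0,"dy":0,"dz":30,"twist":0},{"claw":0.7,"dx":0,"dy":0,"dz":80,"twist":0},{"claw":0.8,"dx":0,"dy":-10,"dz":125,"twist":0},{"claw":0.8,"dx":-25,"dy":-50,"dz":150,"twist":0.1}]'; python3 -m pendant '[{"claw":0.8,"dx":-32,"dy":-35,"dz":15,"twist":0.09},{"claw":0.8,"dx":-32,"dy":-60,"dz":15,"twist":0.09},{"claw":0.8,"dx":-32,"dy":-60,"dz":15,"twist":0.09},{"claw":0.8,"dx":-32,"dy":-60,"dz":15,"twist":0.09},{"claw":0.8,"dx":-32,"dy":-60,"dz":15,"twist":0.09}]'
python3 - <<'E'
from h import *
p,d,K,T=look('wrist',['cold_block_mid','flow_case_mid']);cv2.imwrite('pics/w6.png',p);np.savez('pics/w6.npz',d=d,K=K,T=T)
print(r.get_state()['tool_pos'],np.rad2deg(yaw()))
E
python3 - pics/w6.npz <<'E'
from m import *
top('block',.027,.037,.563,.282);top('case',.012,.025,.506,.169)
E
```

```text
clock: 24.7
tool_pos: [0.5425, 0.2389, 0.1705]
eef_rot: [0.639, 0.769, 0.006, 0.0]
contact_force: [0.1, 0.3, 0.6]
opening: 0.798
finger_force: 0.0
clock: 25.2
tool_pos: [0.5076, 0.1748, 0.1811]
eef_rot: [0.605, 0.796, 0.001, -0.0]
contact_force: [-1.0, 0.1, -0.1]
opening: 0.804
finger_force: 0.0
wrist cold_block_mid 0.92 (357, 109) [0.5607 0.2818]
wrist flow_case_mid 0.7 (276, 199) [0.5084 0.1703]
[0.50725611 0.17458946 0.180959  ] 105.61711148269038
block 0.0313 [561.  280.4  64.4  45.   94.7]
case 0.0185 [507.  169.3  83.1  54.4 105.6]
```

View pics/w6.png

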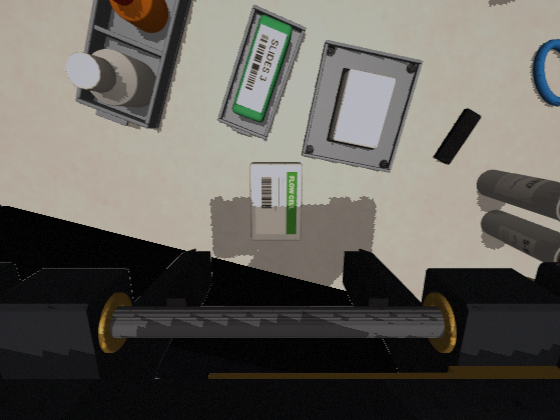

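The block sits on the pad at (365,105), with black pad showing mainly at its left. The case lies squarely between the fingers at (276,200). Checking how well the block is centred against the tray rim in this frame and in w5.

```bash
for n in 5 6; do python3 - pics/w$n.npz <<'E'
from m import *
def tray(dil=0):
    m=np.zeros((420,560),np.uint8)
    q=[]
    for a,b in ((-1,-1),(1,-1),(1,1),(-1,1)):
        X=np.array([.563+a*.060,.2825+b*.066,.006,1]);c=K@(np.linalg.inv(T)@X)[:3];q.append(c[:2]/c[2])
    cv2.fillPoly(m,[np.int32(q)],1)
    g=((hsv[...,2]<165)|((P[...,2]>.02)))&(m>0)
    print('tray',rect(K,T,cv2.morphologyEx(g.astype(np.uint8),cv2.MORPH_OPEN,np.ones((5,5))),.009))
tray()
E
done
python3 - pics/w6.npz <<'E'
from m import *
# visible pad strips (dark) around block
m=(hsv[...,2]<60)&(abs(P[...,0]-.563)<.045)&(abs(P[...,1]-.2825)<.045)&(P[...,2]<.012)
q=np.array([ray(K,T,u,v,.006)[:2]*1000 for v,u in np.argwhere(m)])-[561,280.4]
a=np.deg2rad(94.7);l=q@[np.cos(a),np.sin(a)];s=q@[np.sin(a),-np.cos(a)]
print(m.sum(),'long',np.percentile(l,[1,99]).round(1),'short',np.percentile(s,[1,99]).round(1))
E
```

```text
tray [563.6 282.1 109.7  97.9  94.8]
tray [562.9 282.  111.7  98.6  94.8]
341 long [-45.1  49.1] short [-38.1  48.8]
```

```bash
python3 -m pendant '[{"claw":0.8,"dx":45,"dy":25,"dz":0,"twist":-0.14},{"claw":0.8,"dx":56,"dy":55,"dz":0,"twist":-0.192},{"claw":0.8,"dx":56,"dy":75,"dz":0,"twist":-0.192},{"claw":0.8,"dx":56,"dy":75,"dz":0,"twist":-0.192},{"claw":0.8,"dx":56,"dy":75,"dz":0,"twist":-0.192},{"claw":0.8,"dx":56,"dy":75,"dz":0,"twist":-0.192}]'
python3 - <<'E'
from h import *
p,d,K,T=look('wrist',['cold_block_mid']);cv2.imwrite('pics/w7.png',p);np.savez('pics/w7.npz',d=d,K=K,T=T)
c=K@(np.linalg.inv(T)@[.563,.282,.02,1])[:3];u,v=(c[:2]/c[2]).astype(int);print(u,v)
v0=max(v-100,0);cv2.imwrite('pics/w7c.png',cv2.resize(p[v0:v0+200,u-130:u+130],(780,600),interpolation=cv2.INTER_CUBIC))
E
python3 - pics/w7.npz <<'E'
from m import *
top('block',.027,.037,.563,.282)
E
```

```text
clock: 25.95
tool_pos: [0.5631, 0.2464, 0.1808]
eef_rot: [0.679, 0.734, -0.001, 0.0]
contact_force: [0.1, -0.2, 0.6]
opening: 0.798
finger_force: 0.0
wrist cold_block_mid 0.84 (275, 163) [0.5588 0.281 ]
wrist cold_block_mid 0.75 (44, 187) [0.3143 0.2362]
wrist cold_block_mid 0.52 (42, 115) [0.3223 0.3097]
280 163
block 0.0314 [561.8 281.3  63.8  44.4  95. ]
```

View pics/w7c.png

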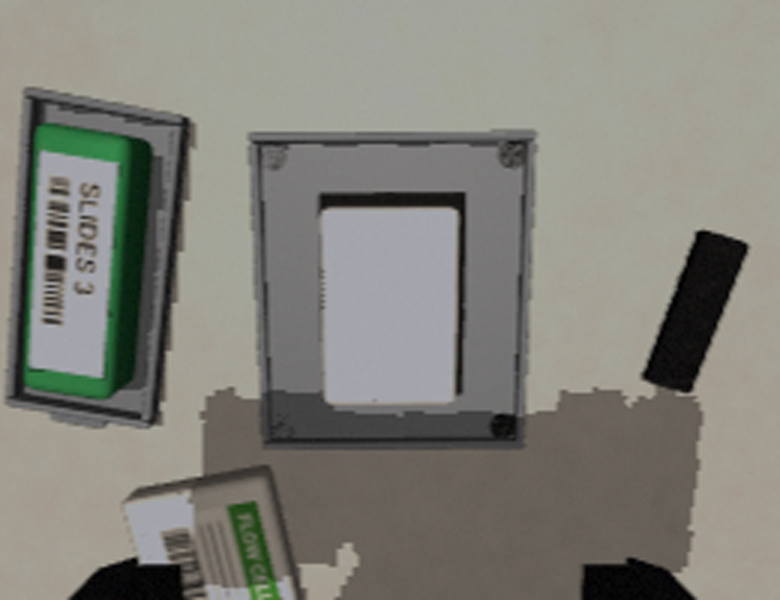

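The close crop shows the block flat and square, with an even thin pad margin (about 1 mm off centre), which is good enough. Now the case.

```bash
python3 -m pendant '[{"claw":0.8,"dx":-30,"dy":-40,"dz":0,"twist":0.1},{"claw":0.8,"dx":-56,"dy":-77,"dz":-20,"twist":0.194},{"claw":0.8,"dx":-56,"dy":-77,"dz":-60,"twist":0.194},{"claw":0.8,"dx":-56,"dy":-77,"dz":-105,"twist":0.194},{"claw":0.8,"dx":-56,"dy":-77,"dz":-140,"twist":0.194},{"claw":0.8,"dx":-56,"dy":-77,"dz":-162,"twist":0.194},{"claw":0.8,"dx":-56,"dy":-77,"dz":-172,"twist":0.194},{"claw":0.8,"dx":-56,"dy":-77,"dz":-174,"twist":0.194}]' 25; python3 -m pendant '[{"claw":0.8,"dx":0,"dy":0,"dz":0,"twist":0},{"claw":0,"dx":0,"dy":0,"dz":0,"twist":0},{"claw":0,"dx":0,"dy":0,"dz":0,"twist":0},{"claw":0,"dx":0,"dy":0,"dz":0,"twist":0},{"claw":0,"dx":0,"dy":0,"dz":0,"twist":0}]'
```

```text
clock: 26.85
tool_pos: [0.507, 0.1704, 0.0066]
eef_rot: [0.604, 0.797, -0.001, -0.0]
contact_force: [0.1, 0.6, 0.0]
opening: 0.8
finger_force: 0.0
clock: 27.35
tool_pos: [0.5079, 0.1712, 0.0082]
eef_rot: [0.604, 0.797, 0.001, 0.001]
contact_force: [-0.6, 0.2, 6.4]
opening: 0.621
finger_force: 25.0
```

```bash
python3 -m pendant '[{"claw":0,"dx":0,"dy":0,"dz":30,"twist":0},{"claw":0,"dx":0,"dy":0,"dz":75,"twist":0},{"claw":0,"dx":0,"dy":0,"dz":120,"twist":0},{"claw":0,"dx":20,"dy":5,"dz":160,"twist":-0.1},{"claw":0,"dx":45,"dy":10,"dz":175,"twist":-0.19},{"claw":0,"dx":55,"dy":10,"dz":175,"twist":-0.19},{"claw":0,"dx":55,"dy":10,"dz":175,"twist":-0.19},{"claw":0,"dx":55,"dy":10,"dz":175,"twist":-0.19}]'; python3 -m pendant '[{"claw":0,"dx":0,"dy":0,"dz":0,"twist":0},{"claw":0,"dx":0,"dy":0,"dz":0,"twist":0},{"claw":0,"dx":0,"dy":0,"dz":0,"twist":0}]' >/dev/null
python3 - <<'E'
from h import *
p,d,K,T=look('wrist',['cold_block_mid']);cv2.imwrite('pics/w8.png',p);np.savez('pics/w8.npz',d=d,K=K,T=T)
E
python3 - pics/w8.npz <<'E'
from m import *
s=np.array(r.get_state()['tool_pos']);print(s,np.rad2deg(yaw()))
top('block',.027,.037,.563,.282)
m=(d>0)&(abs(P[...,2]-s[2]-.0105)<.006)&(abs(P[...,0]-s[0])<.022)
print('case front y',np.percentile(P[m][:,1],99.5),P[m][:,2].mean()-s[2])
E
```

```text
clock: 28.15
tool_pos: [0.5602, 0.18, 0.1803]
eef_rot: [0.676, 0.736, -0.002, -0.001]
contact_force: [0.8, -0.4, -1.3]
opening: 0.617
finger_force: 25.0
wrist cold_block_mid 0.92 (287, 96) [0.5627 0.2813]
[0.56192992 0.18106874 0.18196889] 94.78682587547232
block 0.0314 [561.8 280.7  63.2  44.6  94.6]
case front y 0.22160664908407518 0.009956834205462728
```

View pics/w8.png

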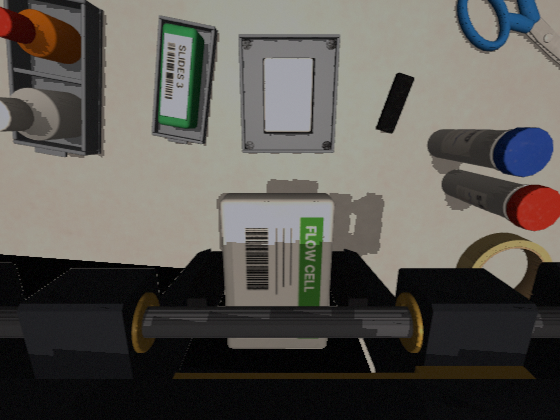

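The case is held square, with its front edge at row 195. The block on the pad is at (289,95), and both lie at about 94.7°. Placing it.

```bash
python3 -m pendant '[{"claw":0,"dx":0,"dy":45,"dz":0,"twist":0},{"claw":0,"dx":0,"dy":85,"dz":0,"twist":0},{"claw":0,"dx":0,"dy":102,"dz":-20,"twist":0},{"claw":0,"dx":0,"dy":102,"dz":-60,"twist":0},{"claw":0,"dx":0,"dy":102,"dz":-95,"twist":0},{"claw":0,"dx":0,"dy":102,"dz":-120,"twist":0},{"claw":0,"dx":0,"dy":102,"dz":-130,"twist":0},{"claw":0,"dx":0,"dy":102,"dz":-130,"twist":0}]' >/dev/null; python3 -m pendant '[{"claw":0,"dx":0,"dy":0,"dz":0,"twist":0},{"claw":0,"dx":0,"dy":0,"dz":0,"twist":0},{"claw":0,"dx":0,"dy":0,"dz":0,"twist":0},{"claw":0,"dx":0,"dy":0,"dz":0,"twist":0}]'
```

```text
clock: 29.75
tool_pos: [0.5628, 0.2833, 0.0532]
eef_rot: [0.677, 0.736, 0.001, 0.0]
contact_force: [0.0, -0.8, -1.1]
opening: 0.621
finger_force: 25.0
```

```bash
python3 -m pendant '[{"claw":0,"dx":-0.5,"dy":-0.5,"dz":-6,"twist":0},{"claw":0,"dx":-0.5,"dy":-0.5,"dz":-11,"twist":0},{"claw":0,"dx":-0.5,"dy":-0.5,"dz":-13,"twist":0},{"claw":0,"dx":-0.5,"dy":-0.5,"dz":-13,"twist":0}]'; for i in 1 2; do python3 -m pendant '[{"claw":0,"dx":0,"dy":0,"dz":-1,"twist":0},{"claw":0,"dx":0,"dy":0,"dz":-1,"twist":0}]' | grep -E "tool|contact"; done
```

```text
clock: 30.15
tool_pos: [0.5615, 0.2821, 0.0393]
eef_rot: [0.677, 0.736, -0.001, 0.0]
contact_force: [-1.9, -1.7, 4.0]
opening: 0.621
finger_force: 25.0
tool_pos: [0.5615, 0.2822, 0.0392]
contact_force: [-2.7, -3.5, 11.5]
tool_pos: [0.5614, 0.2822, 0.0392]
contact_force: [-4.2, -3.5, 17.0]
```

```bash
python3 -m pendant '[{"claw":0,"dx":0,"dy":0,"dz":2,"twist":0},{"claw":0.75,"dx":0,"dy":0,"dz":2,"twist":0},{"claw":0.75,"dx":0,"dy":0,"dz":2,"twist":0},{"claw":0.75,"dx":0,"dy":0,"dz":2,"twist":0},{"claw":0.75,"dx":0,"dy":0,"dz":2,"twist":0},{"claw":0.75,"dx":0,"dy":0,"dz":30,"twist":0},{"claw":0.75,"dx":0,"dy":0,"dz":75,"twist":0},{"claw":0.75,"dx":0,"dy":0,"dz":120,"twist":0}]'; python3 -m pendant '[{"claw":0.75,"dx":-20,"dy":-40,"dz":40,"twist":0},{"claw":0.75,"dx":-40,"dy":-60,"dz":60,"twist":0},{"claw":0.75,"dx":-40,"dy":-60,"dz":60,"twist":0},{"claw":0.75,"dx":-40,"dy":-60,"dz":60,"twist":0},{"claw":0.75,"dx":-40,"dy":-60,"dz":60,"twist":0}]'
python3 - <<'E'
from h import *
p,d,K,T=look('wrist',['flow_case_mid','memory_stick_mid']);cv2.imwrite('pics/w9.png',p);np.savez('pics/w9.npz',d=d,K=K,T=T)
E
python3 - pics/w9.npz <<'E'
from m import *
top('case',.043,.058,.563,.282);top('mailer',.031,.045,.46,.284)
top('small',.072,.09,.344,.311,.03);top('big',.086,.105,.344,.246,.03)
E
```

```text
clock: 31.35
tool_pos: [0.5611, 0.2823, 0.1577]
eef_rot: [0.677, 0.736, -0.001, -0.0]
contact_force: [0.3, 0.2, 0.6]
opening: 0.751
finger_force: 0.0
clock: 31.85
tool_pos: [0.522, 0.2232, 0.2164]
eef_rot: [0.677, 0.736, 0.0, -0.0]
contact_force: [1.0, -0.5, -0.6]
opening: 0.752
finger_force: 0.0
wrist flow_case_mid 0.79 (317, 145) [0.5635 0.2776]
wrist memory_stick_mid 0.66 (409, 148) [0.6721 0.2838]
case 0.0495 [560.5 279.5  82.8  54.6  94.8]
mailer 0.0374 [461.2 287.   84.   29.9  85.4]
small 0.0785 [346.2 309.7  22.9  19.    4.8]
big 0.0933 [345.3 244.2  28.4  24.2   4.8]
```

View pics/w9.png

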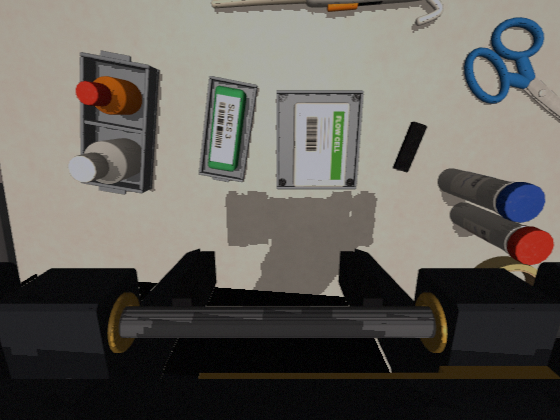

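Everything is in place: the case lies flat at 49 mm and square on the block within about 2 mm (pixel (322,140)). The mailer and bottles are in their trays and the memory stick hasn't moved. Handing in.

```bash
python3 -c "
from plant import r
print(r.finish_job())"
```

```text
the job is handed in; nothing more can be done
None
```

The job is handed in at about 32 s on the robot's clock: both bottles upright in the caddy, the mailer flat in the slide tray, the cold block on the pad (about 1 mm off centre) with the flow cell case on top (within about 2 mm), and the memory stick not touched.

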